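# Pack the mould in its clamping frame

## Task

A plaster mould stands in the blue clamping frame against the end stop, but there is a gap between it and the black clamp pad. Of the three plywood packing blocks, slide the one whose thickness suits this gap in between mould and pad, upright and fully home against the back bar, then swing the red handle all the way round to its end so that the pad presses block and mould tight. Leave the moulds standing where they are.

Things in the scene. Friction and masses are not known exactly. Their poses are not given: they have to be found in the camera images.
- frame: Blue fixed U frame, 44 mm high, open on top and to the front (-x). Origin at worktop level in the inside corner of back bar (inner face x = 0, along y) and end stop arm (inner face y = 0). Inside is x < 0, y < 0; arms reach to x = -81 mm; clamp arm at y = -148 to -158 mm, open pad face at y = -123.5 mm. The mould in it fills x = -70.5 to -0.5 mm; its gap to the pad takes the block.
- seat (a point): Point in the frame at worktop level, at (-35.5, -0.5) mm in the frame's axes: the mould in the frame has its origin here; the other two moulds stand elsewhere.
- pad: Black rubber clamp pad on the plunger, 64 mm along x, 26 mm high (11 to 37 mm above the worktop). Origin at the centre of its pressing face, which looks to the frame's +y. Closing the handle moves it 9 mm towards +y; it yields by up to 6 mm at 4 N per mm when it meets something.
- handle (a joint): Angle of the cam handle in rad about the vertical pin: 0 = open, handle pointing along the frame's -y; 1.571 = fully shut at its end stop, handle pointing along the frame's +x (anticlockwise from above). It stays where it is left and takes only a few newtons at the grip.
- cam_pivot (a point): Top of the cam pin axis, fixed, at (-35, -184) mm in the frame's axes, 36 mm above the worktop; the handle turns round it.
- grip (a point): Middle of the red grip of the handle, 85 mm from the pin axis, about 46 mm above the worktop; the grip is 21 mm thick, covers 62 to 108 mm from the axis and turns with the handle. 30 mm of free space lies under it.
- mould_wide: White two-part plaster mould block, 100 mm wide in the clamping direction (its y), 70 mm deep (x), 52 mm high, 0.8 kg, cream tape round it, dark pour hole on top. Origin at worktop level under the middle of its +y face (the end stop's side): it fills y = -100 to 0 mm, x = -35 to +35 mm.
- mould_mid: White two-part plaster mould block, 90 mm wide in the clamping direction (its y), 70 mm deep (x), 52 mm high, 0.8 kg, cream tape round it, dark pour hole on top. Origin at worktop level under the middle of its +y face (the end stop's side): it fills y = -90 to 0 mm, x = -35 to +35 mm.
- mould_narrow: White two-part plaster mould block, 80 mm wide in the clamping direction (its y), 70 mm deep (x), 52 mm high, 0.8 kg, cream tape round it, dark pour hole on top. Origin at worktop level under the middle of its +y face (the end stop's side): it fills y = -80 to 0 mm, x = -35 to +35 mm.
- packer_thin: Birch plywood packing block 18 mm thick (its y), 80 mm long (its x), 36 mm high; loose, about 70 g. Origin at the centre of its underside. Stands on the worktop in front of the frame, long side pointing roughly into it.
- packer_mid: Birch plywood packing block 28 mm thick (its y), 80 mm long (its x), 36 mm high; loose, about 70 g. Origin at the centre of its underside. Stands on the worktop in front of the frame, long side pointing roughly into it.
- packer_thick: Birch plywood packing block 38 mm thick (its y), 80 mm long (its x), 36 mm high; loose, about 70 g. Origin at the centre of its underside. Stands on the worktop in front of the frame, long side pointing roughly into it.
Things that resemble listed ones, but are neither listed nor needed, are in the scene too. Leave any orange or yellow look-alike of the packer_thick alone.

How it is judged:
By the outcome, as a careful person would: the job done as asked, in the order asked, and still so for the second after the job is handed in, with the robot touching nothing.
It also fails if it takes over 54 s, if anything falls off the work surface, if the arm or the gripper's body presses on something with over 40 N, if the wrist force passes 120 N, or if a joint passes its speed limit or range.

## Robot

A 6-joint arm with a two-finger parallel gripper is mounted at the origin on a cart in front of the work surface, level with it; the furniture and walls round the work are solid. World frame = base frame: x ahead of the robot, y to its left, z up, the work surface at z = 0. Lengths are in m, angles in degrees, forces in N, time in s.
With the tool pointing down it reaches from about 0.35 to 0.875 m from the base axis. Payload 4.2 kg.
Tool frame: the origin (TCP) lies midway between the tips of the shut fingers; the grasp point (between the pads) lies 19 mm behind it; z points along the fingers, y is the line along which they close (so a half turn about z gives the same grasp; the last joint's range is limited). The gripper opens to 87 mm and grips with 3 to 60 N. Pads are 19 mm wide; open, the fingers measure 117 mm over their backs; the gripper's body (75 mm by 190 mm) begins 51 mm behind the grasp point.
Start: joints at [-48.61, 22.042, 0.453, 0, -68.411, -14.817], TCP at [0.28, -0.559, 0.223] pointing down, gripper open.
Joint ranges: [-179.83, 179.83], [-69.29, 118.12], [-61.27, 80.66], [-181.25, 117.63], [-171.15, -9.14], [-177.46, 177.46]. Speed limits (degrees/s): [159.86, 159.86, 180, 180, 180, 180].

## Interface

Orientations are given as [roll, pitch, yaw] about the fixed x, y, z axes, in that order (R = Rz(yaw) Ry(pitch) Rx(roll)).
In Python, from workcell import env gives the robot as it stands. The module is installed in compiled form; this text tells all that it offers. Calls block until the motion is done:
- env.goto(position, orientation): joint-space move of the TCP to a pose.
- env.move_straight(position, rotation=None, rate=0.15, force_limit=None): straight line of the TCP; rotation=None keeps the orientation; rate is the mean speed in m/s. With force_limit (N) it stops when the force on the tool has changed by that much, and returns True; else False.
- env.set_joints(angles): joint-space move.
- env.gripper_to(opening, grasp_force=None): opening from 0.0 (shut) to 1.0 (fully open); grasp_force is the grip in N (None keeps the last); returns when the fingers have stopped.
- env.dwell(seconds).
- env.inverse_kinematics(position, orientation): joint angles nearest the present ones, or None.
- env.read_state(): the state.
- env.grab_frame(name): name is "scene" or "top"; returns a dict with "image" (400x640x3 uint8, blue, green, red), "fx", "fy", "cx", "cy" (pixels), "position" and "orientation" of the camera in the world. Camera axes: x right, y up, looking along -z (the intrinsics and any distortion apply to the point x, -y, -z); pixel columns grow to the right and rows downward; lengths in m; the calibration is good to about 2 mm. A picture is of the moment at which its call begins. There is no depth.
A pose or a line that the arm cannot do raises env.Unreachable and nothing moves.
- env.close_job(): hands the job in; it is judged then, once.
Trained networks look in a picture, given as the dict that the camera call returned (one of the last four; its "shot" number tells which), for a name from the list of things; names that differ only in an ending like _2 or _b are one class to them, and where a whole thing is asked for, a point or a joint stands for the part that bears it (a point fixed in the world has none). Each returns a list of dicts, best first, with "score" (0 to 1); they miss things now and then, are a little off and sometimes report something else, mostly with a low value. They report only what shows in the picture. A call takes as long as a camera call. They do not tell look-alikes from the thing itself.
- env.search_frame(picture, thing): "xyz" ([x, y, z] in m, in world coordinates, good to about 4 mm: the middle of the surface that is visible of it).
- env.trace(picture, thing): "mask" (400x640 bool, what is visible of it).
The state is a dict: "clock": time; "joint_positions": joint angles; "qvel": joint speeds; "joint_torque": joint torques, N m; "position": TCP position; "tool_rot": TCP orientation; "force": force on the tool from outside, world axes, zero at the start; "wrist_torque": the same for the moment, N m; "opening": opening from 0.0 (shut) to 1.0 (fully open); "finger_force": force on a finger pad.
Only numpy, scipy, OpenCV 4.12 (cv2) and the standard library are available. Lean on these libraries where they do the work, as an engineer would, in place of code of your own. Each camera call takes 0.05 s, during which the arm holds its last target. There are 200 camera calls.

## Working session

There is one attempt and no reset: what is moved stays moved. The work goes in short steps, each a Python script; the robot and the scene stay as the last script left them, time stands still between calls to the robot, and variables do not carry over. Pictures are saved under pics/ and viewed, at most 10 in all, crops included, and the job is handed in when it is done.

```bash
mkdir -p pics; ls; python3 - <<'E'
from workcell import env
import cv2, numpy as np
for n in ["scene","top"]:
    p=env.grab_frame(n); cv2.imwrite(f"pics/{n}0.png",p["image"])
    print(n,{k:(v if k!="image" else 0) for k,v in p.items()})
    for t in ["frame","pad","handle","grip","mould_wide","mould_mid","mould_narrow","packer_thin","packer_mid","packer_thick"]:
        print(t,[(np.round(d["xyz"],3).tolist(),round(d["score"],2)) for d in env.search_frame(p,t)][:4])
E
```

```text
pics
scene {'image': 0, 'fx': 457.62891571146383, 'fy': 457.62891571146383, 'cx': 323.02861796495534, 'cy': 204.1063238147238, 'position': array([0.02694697, 0.84222408, 0.56968577]), 'orientation': array([  58.37478083,    0.32280193, -138.34679525]), 'shot': 1}
frame [([0.582, 0.146, 0.031], 0.66)]
pad [([0.577, 0.144, 0.028], 0.64)]
handle [([0.592, 0.057, 0.045], 0.57)]
grip [([0.589, 0.053, 0.046], 0.72), ([0.69, 0.233, 0.042], 0.24)]
mould_wide [([0.628, 0.394, 0.049], 0.79), ([0.57, 0.225, 0.049], 0.33)]
mould_mid [([0.566, 0.222, 0.052], 0.78), ([0.464, 0.36, 0.037], 0.59)]
mould_narrow [([0.589, 0.058, 0.041], 0.71), ([0.695, 0.235, 0.042], 0.65)]
packer_thin [([0.459, 0.066, 0.024], 0.94)]
packer_mid [([0.454, 0.254, 0.03], 0.73)]
packer_thick [([0.357, 0.175, 0.026], 0.98), ([0.459, 0.359, 0.034], 0.86), ([0.492, 0.456, 0.037], 0.81), ([0.585, 0.533, 0.038], 0.7)]
top {'image': 0, 'fx': 399.47687198156586, 'fy': 399.47687198156586, 'cx': 323.1135221346086, 'cy': 200.19893873729197, 'position': array([0.38429122, 0.25221098, 1.04404835]), 'orientation': array([  8.6376608 ,   0.73590593, -89.7647078 ]), 'shot': 2}
frame [([0.598, 0.12, 0.041], 0.59)]
pad [([0.592, 0.143, 0.036], 0.44)]
handle [([0.592, 0.057, 0.044], 0.57)]
grip [([0.592, 0.058, 0.048], 0.75)]
mould_wide [([0.644, 0.38, 0.05], 0.84)]
mould_mid [([0.589, 0.217, 0.054], 0.91)]
mould_narrow [([0.705, 0.216, 0.052], 0.89)]
packer_thin [([0.461, 0.067, 0.032], 0.79)]
packer_mid [([0.461, 0.244, 0.033], 0.72), ([0.594, 0.119, 0.038], 0.61)]
packer_thick [([0.5, 0.444, 0.033], 0.94), ([0.369, 0.163, 0.036], 0.91), ([0.471, 0.34, 0.033], 0.87), ([0.593, 0.519, 0.037], 0.82)]
```

```bash
python3 - <<'E'
import cv2
a=cv2.imread("pics/top0.png"); cv2.imwrite("pics/top0c.png",cv2.resize(a[60:360,200:540],None,fx=2,fy=2,interpolation=cv2.INTER_CUBIC)[:600])
E
```

```text
(no output)
```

View pics/top0.png

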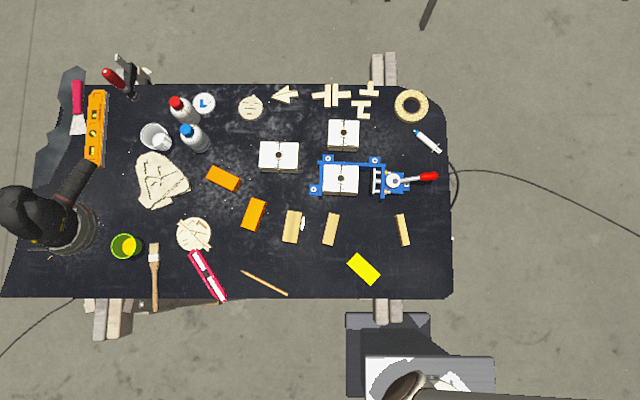

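View pics/scene0.png

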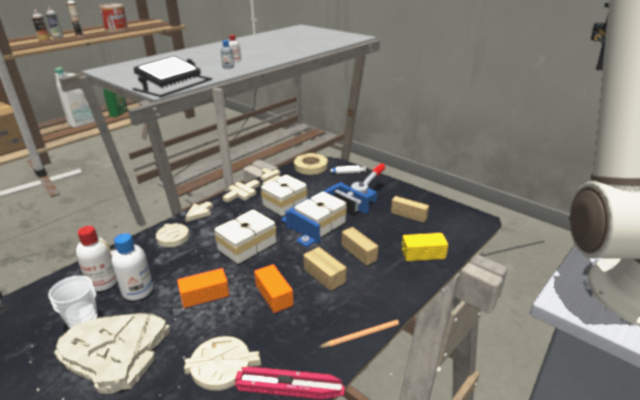

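The top view shows the blue frame at about (312-385, 155-195) holding the mould at (341,179), with the red handle tip at (428,176). The birch blocks are at (293,226), (330,229) and (403,229). The orange ones at (222,178) and (253,214) and the yellow one at (363,268) are look-alikes. I'll fit box silhouettes to decide which mould is in the frame and which packer suits it.

```bash
cat > h.py <<'E'
from workcell import env
import cv2, numpy as np
from scipy.optimize import minimize
from scipy.spatial.transform import Rotation as R
def proj(p,P):
    c=(np.atleast_2d(P)-p["position"])@R.from_euler("xyz",p["orientation"],degrees=True).as_matrix()
    return np.c_[p["cx"]+p["fx"]*c[:,0]/-c[:,2], p["cy"]-p["fy"]*c[:,1]/-c[:,2]]
def box(pose,dims):            # dims = x, y, z size; pose = centre x, y, yaw(deg)
    s=np.array([[a,b,c] for a in(-.5,.5) for b in(-.5,.5) for c in(0,1)])*dims
    return R.from_euler("z",pose[2],degrees=True).apply(s)+[pose[0],pose[1],0]
S=8
def sil(p,pose,dims,shape):
    h=cv2.convexHull(((proj(p,box(pose,dims))+.5)*S-.5).astype(np.float32))
    m=np.zeros((shape[0]*S,shape[1]*S),np.uint8); cv2.fillConvexPoly(m,np.round(h).astype(int),255)
    return cv2.resize(m,shape[::-1],interpolation=cv2.INTER_AREA)/255.
def fit(views,dims,p0):        # views: list of (picture, mask)
    def f(v): return sum(abs(sil(p,v*[.001,.001,1],dims,m.shape)-m).sum() for p,m in views)
    p0=np.array(p0)*[1000,1000,1]
    r=minimize(f,p0,method="Nelder-Mead",options=dict(initial_simplex=p0+np.array([[0,0,0],[6,0,0],[0,6,0],[0,0,6]]),xatol=.05,fatol=.1,maxfev=150))
    return np.round(r.x*[.001,.001,1],4),round(r.fun,1)
def mask(p,t,xyz):             # the detection mask that covers the point
    u,v=proj(p,xyz)[0].round().astype(int)
    return next((d["mask"] for d in env.trace(p,t) if d["mask"][v,u]),None)
def rect(p,x0,x1,y0,y1,z,s=1500):  # ortho view: up +x, left +y
    w=np.float32([[x1,y1,z],[x1,y0,z],[x0,y0,z],[x0,y1,z]]); W,H=int((y1-y0)*s),int((x1-x0)*s)
    M=cv2.getPerspectiveTransform(proj(p,w).astype(np.float32),np.float32([[0,0],[W,0],[W,H],[0,H]]))
    return cv2.warpPerspective(p["image"],M,(W,H),flags=cv2.INTER_CUBIC)
E
python3 - <<'E'
from h import *
p=env.grab_frame("top"); q=env.grab_frame("scene")
print("mould in frame")
m=mask(p,"mould_mid",[.589,.217,.052]); print(None if m is None else m.sum())
for w in(.1,.09,.08):
    if m is not None: print(w,fit([(p,m)],[.07,w,.052],[.575,.217,0]))
for n,c in [("packer_thick",[.461,.341]),("packer_mid",[.461,.244]),("packer_thin",[.461,.067])]:
    m=mask(p,n,c+[.035]); 
    if m is None: print(n,"none"); continue
    print(n,m.sum())
    for t in(.018,.028,.038): print("  ",t,fit([(p,m)],[.08,t,.036],c+[0]))
cv2.imwrite("pics/rect.png",rect(p,.38,.70,-.02,.38,.044))
E
```

```text
mould in frame
1125
0.1 (array([ 0.5913,  0.2226, -0.4326]), np.float64(108.8))
0.09 (array([ 0.5913,  0.2208, -0.9287]), np.float64(57.5))
0.08 (array([0.5913, 0.2211, 0.8394]), np.float64(154.8))
packer_thick 509
   0.018 (array([ 0.471 ,  0.3507, -6.0321]), np.float64(240.3))
   0.028 (array([  0.4706,   0.3461, -11.7455]), np.float64(117.2))
   0.038 (array([ 0.4703,  0.3443, -9.1677]), np.float64(27.1))
packer_mid 370
   0.018 (array([  0.4654,   0.2481, -11.7311]), np.float64(137.2))
   0.028 (array([  0.4646,   0.2463, -12.3358]), np.float64(34.3))
   0.038 (array([ 0.465 ,  0.2463, -5.8634]), np.float64(122.8))
packer_thin none
```

View pics/rect.png

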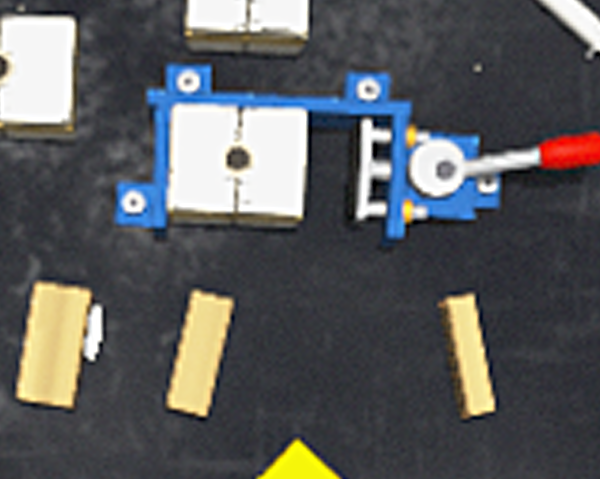

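Candidates: the birch block at top-view pixel (330,229) fits 28 mm thick (packer_mid), (293,226) fits 38 mm and (403,229) is the thin one. The mould in the frame fits 90 mm, and the crop shows about 33 mm of gap (rectified px 306 to 357). So packer_mid, at (200,353) in this enlarged crop, is the right one; the yellow and orange ones are look-alikes. Next I'll find the frame pose from its edges and then grasp.

```bash
cat >> h.py <<'E'
def edges(p,z=.044,s=3000,x0=.5,x1=.7,y0=.05,y1=.33):
    """blue outer edges at z: back bar top edge, clamp arm -y edge, end stop +y edge -> lines"""
    im=rect(p,x0,x1,y0,y1,z,s); hsv=cv2.cvtColor(im,cv2.COLOR_BGR2HSV)
    b=(abs(hsv[...,0].astype(int)-108)<14)&(hsv[...,1]>120)&(hsv[...,2]>80)
    return im,b
E
python3 - <<'E'
from h import *
p=env.grab_frame("top"); im,b=edges(p); s=3000
X=lambda r:.7-r/s
Y=lambda c:.33-c/s
# back bar outer edge, columns between lugs
def line(t,v,n):
    for _ in range(3):
        k=np.polyfit(t,v,1); e=abs(v-np.polyval(k,t)); g=e<max(.0015,2*e.std()) ; t,v=t[g],v[g]
    print(n,"slope deg",np.degrees(np.arctan(k[0])).round(2),"mean t,v",t.mean().round(4),v.mean().round(4),len(t)); return k
cols=[c for c in range(int((.33-.235)*s),int((.33-.155)*s),4) if b[:,c].any()]
line(np.array([Y(c) for c in cols]),np.array([X(np.argmax(b[:,c])) for c in cols]),"bar x(y)")
rows=range(int((.7-.62)*s),int((.7-.57)*s),4)
L=[];A=[];T=[]
for r in rows:
    c=np.flatnonzero(b[r]); 
    if not len(c): continue
    c1=c[Y(c)>.24]
    if len(c1): L.append(Y(c1.min())); A.append(Y(c1.max())); T.append(X(r))
line(np.array(T),np.array(L),"endstop +y edge y(x)"); line(np.array(T),np.array(A),"endstop inner y(x)")
# mould white top at z=.052
w=rect(p,.53,.66,.16,.28,.052,s); g=cv2.cvtColor(w,cv2.COLOR_BGR2HSV); m=((g[...,2]>185)&(g[...,1]<35)).astype(np.uint8)
m=cv2.morphologyEx(m,cv2.MORPH_CLOSE,np.ones((45,45)));n,l,st,_=cv2.connectedComponentsWithStats(m);k=1+np.argmax(st[1:,4])
r=cv2.minAreaRect(np.argwhere(l==k)[:,::-1].astype(np.float32)); print("mould top",.66-r[0][1]/s,.28-r[0][0]/s,np.array(r[1])/s,r[2])
a=rect(p,.53,.66,.08,.28,.044,s); cv2.imwrite("pics/rect2.png",a[:390,:600]) 
E
```

```text
bar x(y) slope deg 3.0 mean t,v 0.1957 0.6374 60
endstop +y edge y(x) slope deg -0.49 mean t,v 0.605 0.2772 24
endstop inner y(x) slope deg -2.05 mean t,v 0.5957 0.2684 38
mould top 0.6023355712890626 0.2217328084309896 [0.09061284 0.09150824] 2.844655752182007
```

```bash
python3 - <<'E'
from h import *
c=np.array([.4646,.2463]); yaw=-12.3; a=np.radians(yaw)
g=c-.026*np.array([np.cos(a),np.sin(a)])
print(env.read_state()["tool_rot"])
sols=[(np.abs(j-np.array(env.read_state()["joint_positions"])).max(),y,j) for y in(yaw,yaw+180) for j in [env.inverse_kinematics([*g,.12],[180,0,y])] if j is not None]
for s in sols: print(s[0],s[1],np.round(s[2],1))
y=min(sols,key=lambda s:s[0])[1]
env.gripper_to(.65)
env.goto([*g,.12],[180,0,y])
env.move_straight([*g,.005],rate=.12,force_limit=15)
st=env.read_state(); print(st["position"],st["force"])
env.gripper_to(0,20)
st=env.read_state(); print(st["opening"]*87,st["finger_force"],st["clock"])
env.move_straight([*g,.008]); 
p=env.grab_frame("top"); cv2.imwrite("pics/g1.png",rect(p,.38,.70,-.02,.38,.044))
print(env.read_state()["position"],y)
E
```

```text
[ 1.79998375e+02 -3.01326908e-04 -1.53425950e+02]
96.83980207826673 -12.3 [ 48.2  16.6 -24.2   0.  -49.2  29.5]
135.71390127505705 167.7 [  48.2   16.6  -24.2   -0.   -49.2 -150.5]
[0.43965039 0.2522101  0.0055906 ] [-0.69346035  0.96400437  0.36305228]
27.796344153975685 20.000213615130633 6.9083
[0.43912485 0.25177444 0.00796487] -12.3
```

View pics/g1.png

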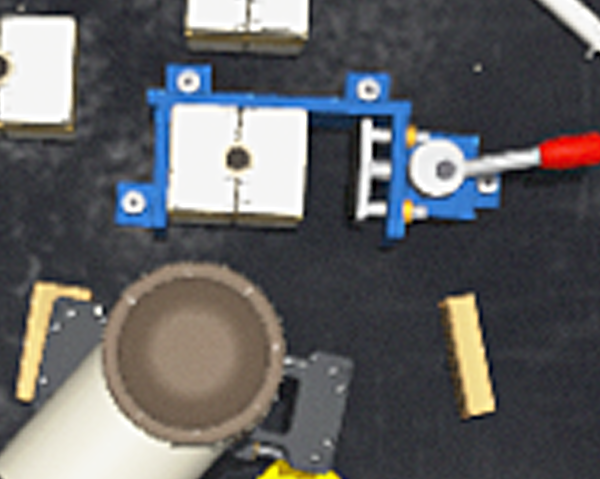

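The top view shows the gripper holding the block at (195,350); the block itself is hidden by the arm, but the 27.8 mm opening confirms it is packer_mid. Next I move to the mouth of the gap and feel the way in.

```bash
cat >> h.py <<'E'
O=np.array([.629,.2655]); FY=-2.3
def W(x,y,z,dy=0): # frame mm -> world
    a=np.radians(FY); c,s=np.cos(a),np.sin(a); y=y+dy
    return [O[0]+(x*c-y*s)/1000,O[1]+(x*s+y*c)/1000,z]
def F(pos):
    a=np.radians(FY); d=(np.array(pos[:2])-O)*1000
    return np.round([d[0]*np.cos(a)+d[1]*np.sin(a),-d[0]*np.sin(a)+d[1]*np.cos(a)],1)
E
python3 - <<'E'
from h import *
env.move_straight(W(-151,-107,.0075),[180,0,FY],rate=.12)
p=env.grab_frame("scene"); cv2.imwrite("pics/s1.png",cv2.resize(p["image"][160:310,230:430],None,fx=4,fy=4,interpolation=cv2.INTER_CUBIC))
print(env.read_state()["position"],env.read_state()["force"],env.read_state()["clock"])
E
```

```text
[0.47377663 0.16510448 0.00749836] [ 0.10548214  0.04172183 -1.78996875] 8.1917
```

View pics/s1.png

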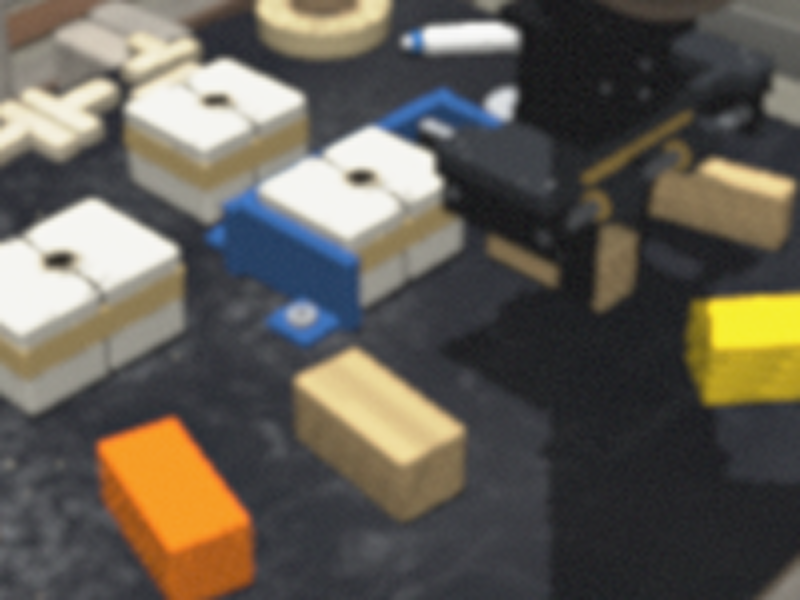

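The held block shows at (490-640, 225-310) in front of the gap, right of the mould's front corner at (465,245), and upright. I'll insert it under force control, with a lateral touch to centre it.

```bash
python3 - <<'E'
from h import *
def sh(n):
    s=env.read_state(); print(n,F(s["position"]),s["position"][2].round(4),"f",np.round(s["force"],1),"t",s["clock"])
r=env.move_straight(W(-122,-107,.0075),rate=.06,force_limit=5); sh(r)
if not r:
    r=env.move_straight(W(-100,-107,.0075),rate=.05,force_limit=5); sh(r)
if not r:
    r=env.move_straight(W(-100,-100,.0075),rate=.03,force_limit=4); sh(("+y",r))
E
```

```text
False [-122.1 -107.3] 0.0072 f [-1.1 -0.1 -1.2] t 8.825
False [-100.1 -107.2] 0.0073 f [ 0.4 -0.2 -0.7] t 9.4167
('+y', True) [-101.4 -103.5] 0.0068 f [ 0.8 -0.3 -0.3] t 9.6583
```

```bash
python3 - <<'E'
from h import *
def sh(n):
    s=env.read_state(); print(n,F(s["position"]),s["position"][2].round(4),"f",np.round(s["force"],1),"t",s["clock"])
env.move_straight(W(-100,-105.3,.0075),rate=.03)
r=env.move_straight(W(-85,-105.3,.0075),rate=.04,force_limit=5); sh(r)
env.move_straight(W(-85,-105.3,.0058),rate=.03,force_limit=5); sh("down")
env.gripper_to(.55); sh("open")
env.move_straight(W(-140,-105.3,.012),rate=.12); env.gripper_to(0)
p=env.grab_frame("scene"); cv2.imwrite("pics/s2.png",cv2.resize(p["image"][160:310,230:430],None,fx=4,fy=4,interpolation=cv2.INTER_CUBIC)); sh("")
E
```

```text
False [ -84.9 -105.5] 0.0073 f [ 0.4 -0.5 -0.5] t 10.4333
down [ -85.2 -105.4] 0.0057 f [-0.1 -1.  -1.8] t 10.6833
open [ -85.  -105.3] 0.0058 f [-0.6  0.2  0.8] t 11.3583
 [-140.  -105.3] 0.012 f [-0.4 -0.7  0.2] t 13.05
```

View pics/s2.png

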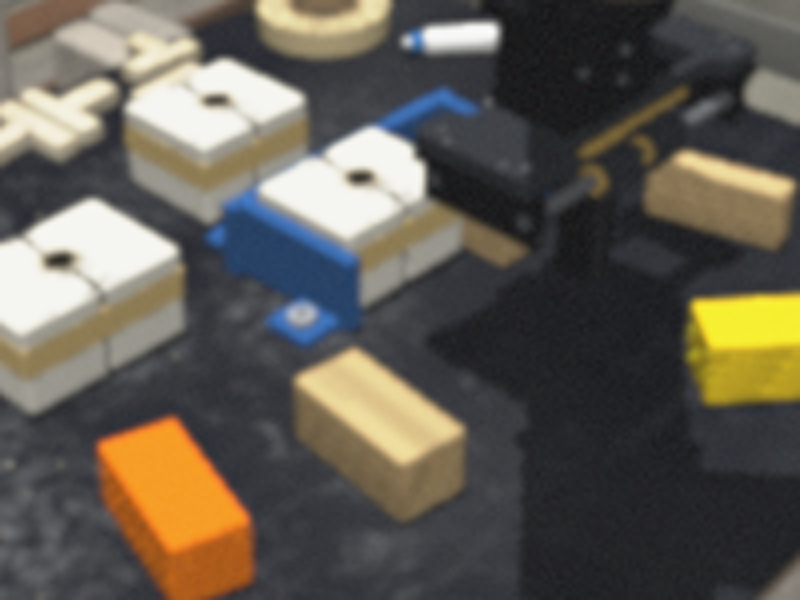

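The block (460-530, 210-260) stands in the gap next to the mould, with its tail still sticking out. I push it home with the closed fingers until it stops firmly.

```bash
python3 - <<'E'
from h import *
def sh(n):
    s=env.read_state(); print(n,F(s["position"]),s["position"][2].round(4),"f",np.round(s["force"],1),"t",s["clock"])
env.move_straight(W(-115,-105.3,.012),rate=.1)
r=env.move_straight(W(-78,-105.3,.012),rate=.03,force_limit=8); sh(r)
env.move_straight(W(-130,-105.3,.012),rate=.1)
env.move_straight(W(-130,-105.3,.13),rate=.2)
env.goto([.45,.0,.25],[180,0,FY]); sh("")
p=env.grab_frame("top"); cv2.imwrite("pics/t2.png",rect(p,.52,.68,.0,.30,.044,2600)[:, :800]); cv2.imwrite("pics/t2raw.png",p["image"])
E
```

```text
True [ -90.4 -105.8] 0.0114 f [0.3 0.2 0.1] t 14.2917
 [-168.4 -272.1] 0.2487 f [1.  0.2 0.3] t 16.4167
```

View pics/t2.png

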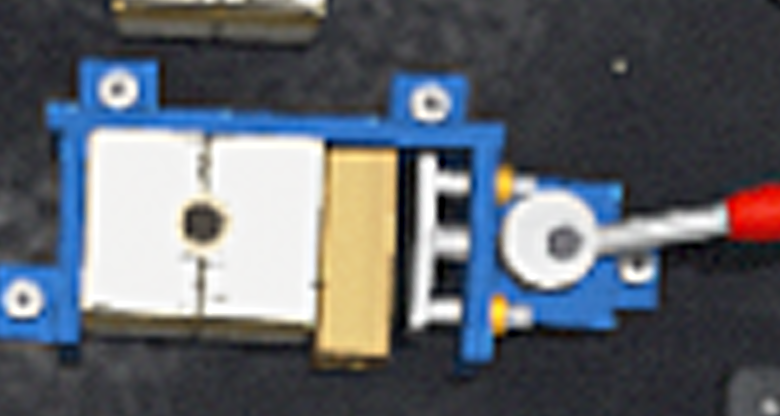

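The block is home between mould and pad: in the crop it spans (318-395, 150-365), close against the mould and reaching the back bar. The pin is at (565,241), the red grip begins at (730,220), and the handle stands at about 10°. Now I sweep the handle along an arc.

```bash
python3 - <<'E'
from h import *
def P(th,d,z=.035,r=85):
    a=np.radians(th); u=np.array([np.sin(a),-np.cos(a)]); t=np.array([np.cos(a),np.sin(a)])
    q=np.array([-35,-184])+r*u-d*t; return W(q[0],q[1],z),[180,0,FY+th]
def sh(n):
    s=env.read_state(); print(n,F(s["position"]),"f",np.round(s["force"],1),"t",s["clock"])
assert all(env.inverse_kinematics(*P(t,21)) is not None for t in range(0,100,10))
env.goto(*P(0,45,.12)); env.move_straight(P(0,45)[0],rate=.12,force_limit=10)
r=env.move_straight(*P(5,26),rate=.06,force_limit=15); sh(("contact",r))
for th in list(range(15,86,10))+[90,93,96]:
    r=env.move_straight(*P(th,21),rate=.08,force_limit=12); sh((th,r))
    if r: break
E
```

```text
('contact', False) [ -53.8 -271. ] f [-0.5  0.1 -0.2] t 18.5917
(15, False) [ -33.7 -271.5] f [-0.3  1.4 -0.7] t 18.9917
(25, False) [ -18.5 -269.9] f [ 1.2 -0.6 -0.9] t 19.3333
(35, False) [  -3.7 -265.6] f [-0.4 -0.3  0.7] t 19.675
(45, False) [  10.1 -258.9] f [-0.4  0.7  0.4] t 20.0167
(55, False) [  22.5 -249.9] f [-0.  -0.1  0.2] t 20.3583
(65, False) [  33.1 -238.9] f [0.8 0.8 0. ] t 20.7
(75, False) [  41.6 -226.3] f [ 0.2 -1.2 -0.4] t 21.0417
(85, False) [  47.8 -212.4] f [ 0.3 -0.4  1.5] t 21.3833
(90, False) [  49.9 -205.5] f [-0.2 -2.4  1. ] t 21.6333
(93, False) [  50.4 -205. ] f [  1.2 -12.8   0.2] t 21.8833
(96, False) [  50.8 -204.7] f [  1.8 -25.2   1.2] t 22.1333
```

```bash
python3 - <<'E'
from h import *
s=env.read_state(); q=np.array(s["position"])
back=np.array(W(50,-235,.035)); env.move_straight(back,rate=.08); env.move_straight([back[0],back[1],.15],rate=.2)
env.goto([.45,-.1,.25],[180,0,0]); print(env.read_state()["clock"])
p=env.grab_frame("top"); cv2.imwrite("pics/t3.png",rect(p,.50,.72,.02,.32,.044,2600)[:572])
E
```

```text
24.8333
```

View pics/t3.png

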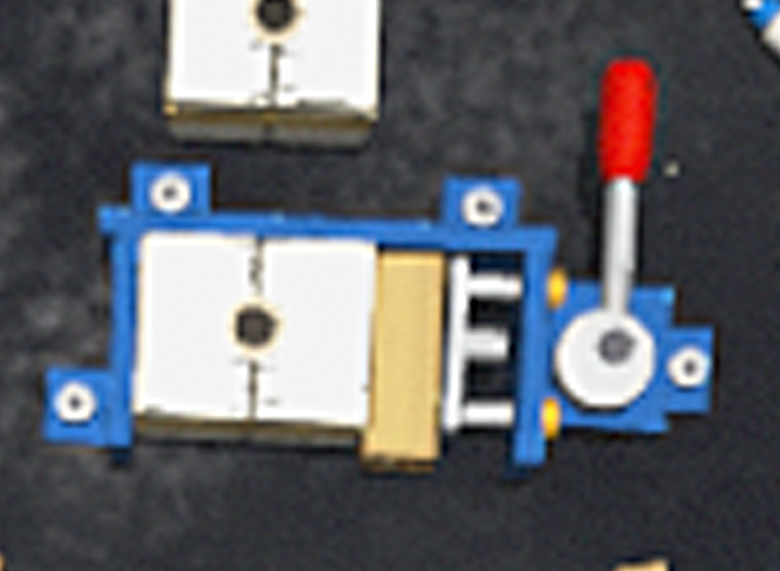

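The handle runs along the frame's +x, from the pin at (616,346) to its tip at (630,60). The pad at (450,340) presses on the block at (370-443, 252-468), which is still home. The moulds have not moved. Handing in.

```bash
python3 -c "
from workcell import env
print(env.close_job())"
```

```text
the job is handed in; nothing more can be done
None
```

The 28 mm packing block is in the gap and pushed home against the back bar, the red handle is swung round to its end stop so the pad presses on it, and the job was handed in after about 25 s of the 54 s allowed.

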